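# Stand the tipped solvent tins back up in the bench rack

## Task

Two of the flat-sided solvent tins in the wooden bench rack have tipped over and are leaning on the posts. Stand each one upright again, flat on the floor of its bay and square with the rack, and set it down gently without dropping it. Leave the round can and the two jars in the other bays standing where they are.

Things in the scene. Friction and masses are not known exactly. Their poses are not given: they have to be found in the camera images.
- rack: Fixed plywood rack on the bench: one lane of five bays along its own y, z up. Origin at its underside, below the middle bay's centre; bay centres at y = -204, -102, 0, 102, 204 mm, x = 0. Board 86 mm wide, from y = -276 to 254, its top (bay floor) at z = 12. Rails along both sides, 8 mm thick, rise to z = 27, 70 mm apart. Posts between bays: 36 mm wide in x, 10 thick in y, tops at z = 81.
- bay2 (a point): Centre of the middle bay's floor, 12 mm above the rack's origin, axes as the rack. All bays alike: about this point the flat floor runs from y = -32.8 mm to +34.6 mm. At +34.6 is the face of the next post; at -32.8 begins a raised foot strip, 8 mm high, 24.6 mm wide in y, with the previous post behind it. A tin stands properly only on the flat floor between strip and post.
- tin_a: Loose flat metal tin, label, black screw cap, 0.28 kg: 50 mm in its x, 40 in y, 120 in z; cap 24 mm across, 14 high on top (+z). Origin at the centre of the 120 mm body. Starts in the bay y = -204, 0 or 204, its origin over the bay centre, leaning 40 degrees to the rack's +y: lower edge on the floor, underside on the foot strip, face on the post top; its x axis along the rack's x.
- tin_b: A second tin just like tin_a, leaning in the same way in another of those three bays.
- can: Round steel can standing upright in the remaining one of those three bays, 52 mm diameter, 95 mm high; origin at the centre of its underside. To be left alone.
- jar_a: Short round jar with white cap standing in the bay at y = -102 or 102 mm, 50 mm diameter, 55 mm high; origin at the centre of its underside. To be left alone.
- jar_b: Same as jar_a, in the other of these two bays.

How it is judged:
At the end, for the whole second after the job is handed in: Both tins stand in the rack, at rest, within 0.08 rad of upright, origin 68-76 mm above its underside (flat on a bay floor), x axis within 0.3 rad of the rack's, origin less than 35 mm from its start. Can and jars upright within 0.1 rad, less than 20 mm from their start (angle between each of tin_a, tin_b's own z axis and vertical below 0.08 rad and z of tin_a in the frame of rack between 0.068 and 0.076 m and angle between the x axis of each of tin_a, tin_b and the x axis of rack, either way round below 0.3 rad and linear speed of each of tin_a, tin_b below 0.02 m/s and distance of each of tin_a, tin_b from where it was at the start of the episode below 0.035 m and z of tin_b in the frame of rack between 0.068 and 0.076 m and angle between each of can, jar_a, jar_b's own z axis and vertical below 0.1 rad and distance of each of can, jar_a, jar_b from where it was at the start of the episode below 0.02 m); the robot touches nothing.
It fails at once if the can or a jar is shifted by more than 30 mm or tipped by more than 0.4 rad (distance of any of can, jar_a, jar_b from where it was at the start of the episode above 0.03 m or angle between any of can, jar_a, jar_b's own z axis and vertical above 0.4 rad).
It fails at once if a tin is dropped or thrown (faster than 0.8 m/s) (linear speed of any of tin_a, tin_b above 0.8 m/s).
It also fails if it takes over 51 s, if anything falls off the work surface, if the arm or the gripper's body presses on something with over 40 N, if the wrist force passes 120 N, or if a joint passes its speed limit or range.

## Robot

A 7-joint arm with a two-finger parallel gripper is mounted at the origin on the work surface. World frame = base frame: x ahead of the robot, y to its left, z up, the work surface at z = 0. Lengths are in m, angles in rad, forces in N, time in s.
With the tool pointing down it reaches from about 0.4 to 0.9 m from the base axis. Payload 5.6 kg.
Tool frame: the origin (TCP) lies on the centre line of the jaws, within the pads' length; the fingertips stand 25 mm ahead of it and the grasp point (between the pads) lies 6 mm ahead of it; z points along the fingers, y is the direction in which the jaws open and shut (so a half turn about z gives the same grasp; the last joint's range is limited). The gripper opens to 92 mm and grips with 3 to 60 N. Pads are 20 mm wide; open, the fingers measure 128 mm over their backs; the gripper's body (75 mm by 189 mm) begins 69 mm behind the grasp point.
Start: joints at [1.248, 0.468, -0.012, 1.603, 0.006, 1.071, -0.056], TCP at [0.179, -0.625, 0.218] pointing down, gripper open.
Joint ranges: [-2.53, 2.53], [-0.31, 2.02], [-1.57, 1.55], [0.28, 2.44], [-1.29, 4.43], [0.15, 1.84], [-2.92, 2.92]. Speed limits (rad/s): [2.57, 2.57, 3.14, 3.14, 3.14, 3.14, 3.14].

## Interface

Orientations are given as [roll, pitch, yaw] about the fixed x, y, z axes, in that order (R = Rz(yaw) Ry(pitch) Rx(roll)).
In Python, from bench import get_state, imaging, job gives the robot as it stands.
- The arm moves only by the shell command python3 -m handwheel 'ROWS' [OPENING] [FORCE]. ROWS is JSON, a list of rows, each a list of 2 entries, a list of its own where there are three numbers: the shift along the tool's x, y, z in units of 200 mm (1.0 is 200 mm), then the turn, a rotation vector about the tool's x, y, z in units of pi rad (1.0 is pi rad). A call has 1 to 12 rows; each row is the pose to reach, as a shift and turn from the pose commanded when the call began, along the tool's axes at that moment, turning the shorter way round; what a row does not reach only later rows make up. A row lasts 1/8 s, in which the tool goes at most 62.5 mm and 10.7 degrees, less where a joint would pass 70% of its speed; a pose out of reach is approached as far as the arm can. A call with a number of a shift or a turn outside -1 to 1 is refused whole. A call with a gripper value outside its range is refused whole. OPENING is the opening in per cent of the stroke, from 0 (shut) to 100 (fully open), set as the call begins (- or left out, the last holds). The fingers move at their own pace and stop on an object; FORCE is the grip in N (left out, the last holds). Time passes only in rows, so rows that repeat a pose let the fingers close. It gives the time, the measured TCP pose, the force and the opening at its end, in the units of the state.
- get_state(): the state, without advancing time (a new reading comes with each control period).
- imaging.read_camera(name): name is "scene" or "top" or "wrist"; returns (picture, depth): 400x640x3 uint8, red, green, blue; 400x640 float32, m along the optical axis (not along the pixel's ray), 0 where there is no reading.
- imaging.camera_info(name): a dict with "fx", "fy", "cx", "cy" (pixels), "k1" (the pictures are not rectified: a ray, as slopes to the right and down, at radius r is drawn at 1 + k1 r^2 times it, then the intrinsics apply), "origin" and "attitude" of the camera in the world. Camera axes: x right, y down, z forward; pixel columns grow to the right and rows downward; lengths in m; the calibration is good to about 2 mm. A picture is of the moment at which its call begins: read the wrist's pose just before it. camera_info takes no time and is no camera call; for the wrist camera it gives the pose at the moment of the call.
- job.finish_job(): hands the job in, once; it reports no verdict.
Trained networks look in the newest picture that a camera, given by its name, has taken for a name from the list of things; names that differ only in an ending like _2 or _b are one class to them, and where a whole thing is asked for, a point or a joint stands for the part that bears it (a point fixed in the world has none). Each returns a list of dicts, best first, with "score" (0 to 1); they miss things now and then, are a little off and sometimes report something else, mostly with a low value. They report only what shows in the picture. A call takes as long as a camera call.
- imaging.silhouettes(camera, query): "region" (400x640 bool, what is visible of it) and "bbox" ([left, top, right, bottom] in pixels, round what is visible of it).
The state is a dict: "clock": time; "joint_pos": joint angles; "joint_velocities": joint speeds; "effort": joint torques, N m; "ee_pos": TCP position; "tool_rot": TCP orientation; "ft_force": force on the tool from outside, world axes, zero at the start; "wrist_torque": the same for the moment, N m; "finger_gap": finger opening in m.
Only numpy, scipy, OpenCV 4.12 (cv2) and the standard library are available. Lean on these libraries where they do the work, as an engineer would, in place of code of your own. Each camera call takes 0.05 s, during which the arm holds its last target. There are 200 camera calls.

## Working session

There is one attempt and no reset: what is moved stays moved. The work goes in short steps, Python scripts to look and compute and a shell command to move; the robot and the scene stay as the last step left them, time stands still between calls to the robot, and variables do not carry over. Pictures are saved under pics/ and viewed, about 8 in all and at most 12, crops included, and the job is handed in when it is done.

```bash
mkdir -p pics; ls; python3 - <<'E'
from bench import get_state, imaging, job
import cv2
s=get_state(); print(s)
for c in ["scene","top"]:
    im,d=imaging.read_camera(c); cv2.imwrite(f"pics/{c}0.png",im[...,::-1]); print(c,imaging.camera_info(c))
    import numpy as np; np.savez(f"{c}0.npz",im=im,d=d)
    for q in ["rack","tin_a","can","jar_a"]:
        for r in imaging.silhouettes(c,q): print(c,q,round(r["score"],2),r["bbox"])
E
```

```text
pics
{'clock': 0.0, 'joint_pos': array([ 1.24803252,  0.46835781, -0.01159254,  1.60362672,  0.00603133,
        1.07143804, -0.056281  ]), 'joint_velocities': array([-0.00059998,  0.0007344 ,  0.00038053,  0.00132152, -0.00079021,
        0.00018445,  0.00024646]), 'effort': array([-6.09896579e-04, -5.20563984e+01, -1.29127680e-02, -2.43744761e+01,
       -5.66454884e-02,  1.72602246e-02,  1.54426730e-04]), 'ee_pos': array([ 0.17923707, -0.62418266,  0.21705166]), 'tool_rot': array([-3.13980332e+00,  1.57517773e-04,  2.79724848e-01]), 'ft_force': array([-0.52039626,  0.19890006, -0.14383649]), 'wrist_torque': array([-0.01849063,  0.00720751, -0.00769899]), 'finger_gap': 0.09202631159314824}
scene {'fx': 414.1317725329131, 'fy': 414.1317725329131, 'cx': 323.1708854887145, 'cy': 195.56358536742627, 'k1': -0.03316838574277728, 'origin': array([1.00626322, 0.01105165, 0.75463452]), 'attitude': array([-2.53258177, -0.0124725 ,  1.56257426])}
scene rack 0.82 [211.5, 195.0, 475.2, 254.7]
scene rack 0.51 [285.8, 200.7, 311.6, 234.4]
scene tin_a 0.7 [422.7, 170.6, 486.9, 225.1]
scene tin_a 0.57 [221.6, 186.4, 272.7, 240.9]
scene can 0.64 [210.2, 195.7, 475.4, 254.6]
scene can 0.55 [339.3, 190.0, 365.4, 234.2]
scene jar_a 0.81 [286.9, 202.5, 310.9, 237.0]
scene jar_a 0.59 [383.6, 198.9, 415.2, 228.9]
scene jar_a 0.53 [420.3, 172.5, 486.6, 228.5]
top {'fx': 418.8453429452659, 'fy': 418.8453429452659, 'cx': 320.98335483041865, 'cy': 198.91335631809275, 'k1': -0.002448980310876624, 'origin': array([0.391782  , 0.02754132, 0.87365316]), 'attitude': array([-2.95647904e+00,  6.32813500e-04, -1.57247208e+00])}
top rack 0.67 [174.2, 165.9, 436.2, 226.9]
top tin_a 0.85 [156.9, 183.3, 224.9, 212.7]
top tin_a 0.59 [376.1, 165.9, 424.5, 199.4]
top tin_a 0.51 [284.0, 170.2, 312.9, 207.5]
top can 0.58 [286.7, 169.9, 311.3, 206.6]
top jar_a 0.81 [336.8, 176.3, 361.2, 203.8]
top jar_a 0.66 [231.8, 183.1, 257.7, 214.3]
```

View pics/top0.png

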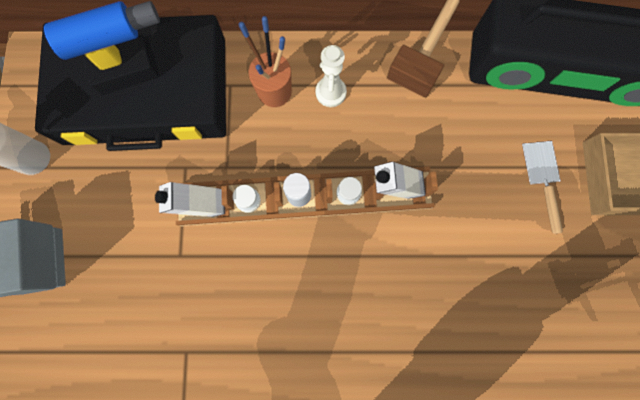

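View pics/scene0.png

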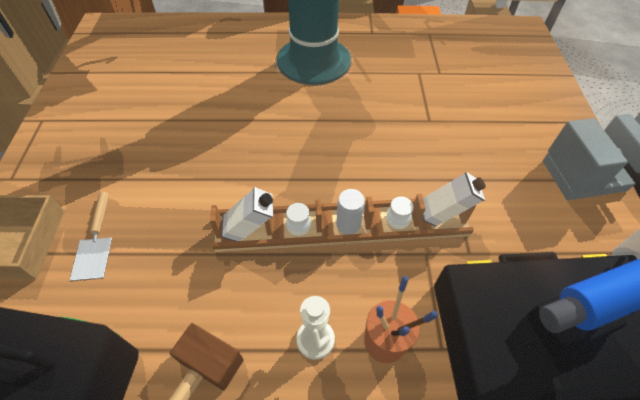

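The top view (image right = world −y) shows the tins at about (190,198) and (400,180). Both lean left, towards +y, in the two end bays. The can is in the middle at (297,188), and the jars are at (246,198) and (349,190). The scene view agrees. Next I'll fit the rack pose from depth.

```bash
cat > h.py <<'E'
import numpy as np, cv2
from scipy.spatial.transform import Rotation as R
from bench import get_state, imaging
def cloud(d,c):
    v,u=np.mgrid[0:d.shape[0],0:d.shape[1]]
    K=np.array([[c["fx"],0,c["cx"]],[0,c["fy"],c["cy"]],[0,0,1]])
    n=cv2.undistortPoints(np.stack([u,v],-1).reshape(-1,1,2).astype(float),K,np.array([c["k1"],0,0,0.])).reshape(d.shape+(2,))
    P=np.dstack([n,np.ones(d.shape)])*d[...,None]
    return P@R.from_euler("xyz",c["attitude"]).as_matrix().T+c["origin"]
def toolR(s): return R.from_euler("xyz",s["tool_rot"])
def rows(s,p,Rt):
    "shift/turn in move units from state s to TCP pose p,Rt"
    R0=toolR(s); return np.round(R0.inv().apply(p-s["ee_pos"])/.2,4), np.round((R0.inv()*Rt).as_rotvec()/np.pi,4)
E
python3 - <<'E'
from h import *
for c in ["top","scene"]:
    D=np.load(c+"0.npz"); P=cloud(D["d"],imaging.camera_info(c)); np.save(c+"P.npy",P)
    z=P[...,2]; m=(D["d"]>0)&(abs(P[...,0]-.42)<.12)&(P[...,1]>-.32)&(P[...,1]<.5)
    print(c,"table z",np.median(z[(D["d"]>0)&(z<.02)&(z>-.02)]))
    mm=m&(z>.009)&(z<.032)
    r=cv2.minAreaRect(P[mm][:,:2].astype(np.float32)*1000); print("rack",mm.sum(),r)
    for lo,hi,n in [(.1,.12,"can"),(.061,.073,"jar"),(.12,.2,"tin")]:
        a=(m&(z>lo)&(z<hi)).astype(np.uint8)
        k,l,st,ce=cv2.connectedComponentsWithStats(a)
        for i in range(1,k):
            if st[i,4]>25:
                Q=P[l==i]; print(n,st[i,4],ce[i].round(),(Q.min(0)*1000).round(),(Q.max(0)*1000).round(),(Q.mean(0)*1000).round())
E
```

```text
top table z 5.8685998958196706e-06
rack 2364 ((533.2500610351562, 61.00111389160156), (33.4165153503418, 527.4617309570312), 3.891505718231201)
can 264 [177. 205.] [512. 271. 100.] [540. 328. 120.] [524. 293. 110.]
jar 87 [208. 207.] [516. 240.  61.] [540. 264.  73.] [527. 248.  67.]
jar 90 [243. 203.] [529. 162.  62.] [540. 198.  70.] [535. 179.  67.]
tin 238 [168. 201.] [513. 290. 120.] [540. 332. 136.] [529. 306. 126.]
scene table z -0.0010044048048626353
rack 709 ((522.9818725585938, 59.36308288574219), (34.63642883300781, 507.85296630859375), 0.2669023275375366)
can 145 [458. 183.] [513. 275. 100.] [540. 296. 120.] [527. 286. 110.]
jar 74 [434. 196.] [516. 243.  61.] [540. 257.  73.] [528. 249.  67.]
jar 72 [401. 199.] [528. 162.  63.] [540. 201.  69.] [535. 182.  66.]
tin 155 [471. 179.] [513. 292. 120.] [540. 334. 135.] [529. 307. 126.]
```

```bash
python3 - <<'E'
from h import *
for c in ["top","scene"]:
    P=np.load(c+"P.npy")
    z=P[...,2]; m=(abs(P[...,0]-.545)<.075)&(P[...,1]>-.28)&(P[...,1]<.37)
    mm=(m&(z>.009)&(z<.032)); q=P[mm][:,:2].astype(np.float32)*1000
    print(c,"rack",mm.sum(),cv2.minAreaRect(q))
    for lo,hi,n in [(.1,.112,"can"),(.061,.073,"jar"),(.12,.2,"tin")]:
        a=(m&(z>lo)&(z<hi)).astype(np.uint8)
        k,l,st,ce=cv2.connectedComponentsWithStats(a)
        for i in range(1,k):
            if st[i,4]>40:
                Q=P[l==i]; print(n,st[i,4],ce[i].round(),(Q.min(0)*1000).round(),(Q.max(0)*1000).round(),(Q.mean(0)*1000).round())
E
```

```text
top rack 5664 ((559.9739990234375, 62.6864013671875), (86.96986389160156, 527.7262573242188), 3.891505479812622)
can 126 [401. 180.] [ 551. -131.  100.] [602. -98. 112.] [ 572. -122.  106.]
can 507 [295. 185.] [539.  52. 100.] [586.  99. 111.] [562.  75. 107.]
can 67 [379. 187.] [549. -94. 102.] [575. -74. 112.] [558. -80. 107.]
can 213 [185. 197.] [514. 271. 100.] [566. 299. 112.] [539. 281. 106.]
jar 122 [412. 183.] [ 551. -164.   61.] [ 606. -109.   73.] [ 574. -152.   67.]
jar 396 [349. 188.] [544. -49.  62.] [587.  -6.  71.] [566. -28.  67.]
jar 401 [243. 195.] [529. 159.  62.] [572. 203.  71.] [550. 180.  67.]
jar 183 [209. 200.] [516. 240.  61.] [568. 264.  73.] [542. 248.  67.]
tin 411 [388. 176.] [ 550. -114.  120.] [601. -72. 136.] [575. -96. 126.]
tin 423 [168. 196.] [513. 290. 120.] [564. 332. 136.] [538. 306. 126.]
scene rack 5358 ((558.4375, 64.53573608398438), (89.28807830810547, 530.8668212890625), 3.876667022705078)
can 271 [464. 193.] [514. 275. 100.] [564. 334. 112.] [547. 295. 106.]
can 433 [351. 199.] [537.  53. 100.] [584. 101. 109.] [562.  76. 106.]
can 249 [256. 210.] [ 551. -131.  100.] [602. -72. 112.] [ 587. -102.  106.]
jar 245 [441. 205.] [516. 243.  61.] [568. 307.  73.] [550. 260.  67.]
jar 345 [402. 206.] [528. 159.  61.] [572. 204.  70.] [551. 181.  66.]
jar 360 [298. 213.] [543. -48.  61.] [587.  -5.  69.] [566. -27.  66.]
jar 179 [238. 222.] [ 553. -162.   61.] [605. -98.  73.] [ 590. -141.   67.]
jar 77 [349. 218.] [559.  51.  61.] [588. 100.  73.] [581.  73.  67.]
tin 315 [472. 184.] [513. 292. 120.] [564. 334. 135.] [540. 308. 125.]
tin 342 [259. 200.] [ 549. -111.  120.] [602. -72. 134.] [577. -95. 125.]
```

```bash
cat >> h.py <<'E'
YAW=0.068
RR=R.from_euler("z",YAW)
B=R.from_matrix(np.array([[0,1,0],[1,0,0],[0,0,-1.]]))
TIN={"n":np.array([.576,-.1285,.0708]),"p":np.array([.541,.278,.0708])}
def pose(t,deg,off,dz=0,dy=0):
    "TCP pose with tin t leaning deg, grasped with TCP off mm along tin axis"
    q=RR*R.from_euler("x",-deg,degrees=True)
    return TIN[t]+RR.apply([0,dy/1000,dz/1000])+q.apply([0,0,off/1000]), q*B
E
python3 - <<'E'
from h import *
s=get_state()
for off in (150,48):
    p,q=pose("n",40,off); print(p.round(4),*[x.tolist() for x in rows(s,p,q)])
E
```

```text
[ 0.5694 -0.0323  0.1857] [2.692, -2.3084, 0.1613] [-0.1506, -0.1864, -0.4137]
[ 0.5739 -0.0977  0.1076] [2.6232, -1.9878, 0.5519] [-0.1506, -0.1864, -0.4137]
```

```bash
python3 -m handwheel '[[[0.3,-0.25,-0.2],[0,0,-0.05]],[[0.6,-0.5,-0.4],[0,0,-0.108]],[[0.9,-0.77,-0.4],[0,0,-0.16]],[[1,-0.85,-0.4],[0,0,-0.22]],[[1,-0.85,-0.4],[0,0,-0.27]],[[1,-0.85,-0.4],[0,0,-0.33]],[[1,-0.85,-0.4],[0,0,-0.38]],[[1,-0.85,-0.4],[0,0,-0.433]]]'  100 30
python3 - <<'E'
from h import *
s=get_state(); print(s["joint_pos"].round(2))
p,q=pose("n",40,150); print(p.round(4),*[x.tolist() for x in rows(s,p,q)])
E
```

```text
clock: 1.5
ee_pos: [0.3248, -0.406, 0.2982]
tool_rot: [3.142, 0.0, 1.646]
ft_force: [-0.1, -0.7, 0.2]
finger_gap: 0.092
[ 1.12  0.19 -0.33  1.81  0.07  1.15  0.84]
[ 0.5694 -0.0323  0.1857] [1.7723, 1.3595, 0.5617] [0.0008, -0.2221, 0.0021]
```

```bash
python3 -m handwheel '[[[0.2,0.2,0],[0,-0.04,0]],[[0.4,0.4,0],[0,-0.09,0]],[[0.6,0.6,0],[0,-0.14,0]],[[0.8,0.8,0],[0,-0.19,0]],[[1,0.95,0],[0,-0.222,0]],[[1,0.95,0],[0,-0.222,0]]]'
python3 - <<'E'
from h import *
s=get_state(); print(s["joint_pos"].round(2))
p,q=pose("n",40,150); print(p.round(4),*[x.tolist() for x in rows(s,p,q)])
E
```

```text
clock: 2.25
ee_pos: [0.5024, -0.1881, 0.297]
tool_rot: [-3.141, 0.697, 1.649]
ft_force: [0.3, -0.6, 0.5]
finger_gap: 0.0918
[ 0.42  0.25 -0.6   1.96  0.9   1.24 -0.53]
[ 0.5694 -0.0323  0.1857] [0.9326, 0.3954, -0.0552] [0.002, -0.0002, 0.0025]
```

```bash
python3 -m handwheel '[[[0.25,0.15,-0.06],[0,0,0]],[[0.5,0.3,-0.06],[0,0,0]],[[0.75,0.395,-0.06],[0,0,0]],[[0.93,0.395,-0.055],[0.002,0,0.0025]],[[0.93,0.395,-0.055],[0.002,0,0.0025]],[[0.93,0.395,-0.055],[0.002,0,0.0025]]]'
python3 - <<'E'
from h import *
s=get_state(); print(s["joint_pos"].round(2))
im,d=imaging.read_camera("wrist"); P=cloud(d,imaging.camera_info("wrist")); cv2.imwrite("pics/w1.png",im[...,::-1])
for r in imaging.silhouettes("wrist","tin_a"):
    m=r["region"]&(d>0); Q=P[m]; L=RR.inv().apply(Q-TIN["n"]); L=R.from_euler("x",40,degrees=True).apply(L)*1000
    print(r["score"],r["bbox"],m.sum(),np.percentile(L,[2,50,98],axis=0).round(1).tolist())
p,q=pose("n",40,48); print(p.round(4),*[x.tolist() for x in rows(s,p,q)])
E
```

```text
clock: 3.0
ee_pos: [0.5692, -0.0398, 0.1877]
tool_rot: [3.14, 0.698, 1.628]
ft_force: [-0.1, 0.1, 0.0]
finger_gap: 0.0918
[ 0.12  0.58 -0.62  1.83  0.98  1.38 -0.9 ]
0.8 [291.8, 149.3, 360.3, 226.5] 4175 [[-23.8, -18.3, -0.6], [1.3, 6.4, 61.0], [24.8, 21.2, 75.7]]
[ 0.5739 -0.0977  0.1076] [0.0352, 0.006, 0.4939] [-0.0017, 0.0001, -0.0026]
```

View pics/w1.png

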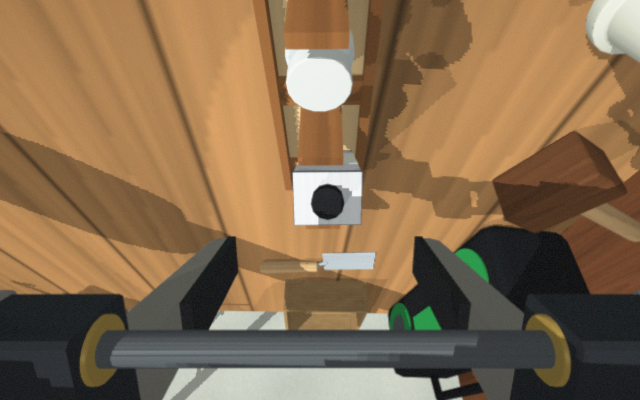

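The wrist view at (327,195) shows the tin's cap end centred between the jaws. In its own predicted frame the tin sits within 1.5 mm. I'll advance and grip.

```bash
python3 -m handwheel '[[[0.01,0,0.15],[0,0,0]],[[0.02,0,0.3],[0,0,0]],[[0.03,0,0.42],[0,0,-0.002]],[[0.03,0.005,0.49],[0,0,-0.002]],[[0.03,0.005,0.49],[0,0,-0.002]]]' && python3 -m handwheel '[[[0,0,0],[0,0,0]],[[0,0,0],[0,0,0]],[[0,0,0],[0,0,0]],[[0,0,0],[0,0,0]],[[0,0,0],[0,0,0]],[[0,0,0],[0,0,0]]]' 0 30
python3 - <<'E'
from h import *
s=get_state(); print(s["joint_pos"].round(2))
for a in [(40,48),(0,48,20),(0,48,1.2)]:
    p,q=pose("n",*a); print(p.round(4),*[x.tolist() for x in rows(s,p,q)])
E
```

```text
clock: 3.72
ee_pos: [0.5732, -0.0979, 0.1077]
tool_rot: [-3.136, 0.698, 1.637]
ft_force: [-0.7, -0.8, 0.5]
finger_gap: 0.0918
clock: 4.47
ee_pos: [0.5736, -0.0967, 0.1081]
tool_rot: [-3.137, 0.697, 1.638]
ft_force: [-0.6, 0.9, 1.6]
finger_gap: 0.0498
[ 0.16  0.67 -0.55  1.88  1.1   1.24 -0.96]
[ 0.5739 -0.0977  0.1076] [-0.0021, 0.0015, 0.0053] [-0.0016, -0.0002, -0.0002]
[ 0.576  -0.1285  0.1388] [-0.2206, 0.0015, -0.0153] [-0.0015, 0.222, -0.0008]
[ 0.576  -0.1285  0.12  ] [-0.1602, 0.0018, 0.0568] [-0.0015, 0.222, -0.0008]
```

```bash
python3 -m handwheel '[[[-0.03,0,-0.04],[0,0,0]],[[-0.064,0,-0.077],[0,0,0]],[[-0.09,0,-0.067],[0,0.035,0]],[[-0.12,0,-0.055],[0,0.074,0]],[[-0.15,0,-0.044],[0,0.111,0]],[[-0.17,0,-0.033],[0,0.148,0]],[[-0.2,0,-0.022],[0,0.185,0]],[[-0.22,0,-0.015],[0,0.222,0]],[[-0.22,0,-0.015],[0,0.222,0]],[[-0.22,0,-0.015],[0,0.222,0]]]'
python3 - <<'E'
from h import *
s=get_state(); print(s["joint_pos"].round(2))
for c in ["scene","top"]:
    im,d=imaging.read_camera(c); P=cloud(d,imaging.camera_info(c)); cv2.imwrite(f"pics/{c}1.png",im[...,::-1][130:270,140:500].repeat(2,0).repeat(2,1))
    L=RR.inv().apply((P-TIN["n"]).reshape(-1,3)).reshape(P.shape)*1000
    m=(abs(L[...,0])<32)&(abs(L[...,1])<32)&(L[...,2]<45)&(L[...,2]>-35)
    m2=m&(abs(L[...,0])<24)
    print(c,m.sum(),np.percentile(L[m],[1,50,99],axis=0).round(1).tolist())
    np.save(c+"L.npy",L)
    for zz in (-30,-15,0,15,30):
        k=m2&(abs(L[...,2]-zz)<5); print(zz,k.sum(),np.percentile(L[k],[2,50,98],axis=0)[:,1].round(1) if k.any() else "")
p,q=pose("n",0,48,1.2); print(p.round(4),*[x.tolist() for x in rows(s,p,q)])
E
```

```text
clock: 5.72
ee_pos: [0.5751, -0.1277, 0.1386]
tool_rot: [-3.137, 0.001, 1.636]
ft_force: [0.4, 1.2, -2.1]
finger_gap: 0.0499
[ 0.77  0.63 -0.83  1.78  0.55  0.99 -0.22]
scene 603 [[-23.2, -17.7, -34.1], [24.3, 7.2, 8.8], [26.1, 22.7, 43.9]]
-30 12 [-13.8  14.6  22.6]
-15 22 [-17.5  22.4  22.8]
0 32 [-15.7  22.3  22.7]
15 38 [-17.1  20.7  22.6]
30 37 [-17.5  22.2  22.7]
top 284 [[-24.6, -10.4, -34.0], [-10.1, 22.0, 5.9], [25.6, 22.8, 44.2]]
-30 36 [-13.1  21.9  22.6]
-15 27 [-9.8 22.3 22.8]
0 31 [ 4.1 22.2 22.7]
15 26 [ 9.  22.2 22.7]
30 28 [13.9 22.1 22.6]
[ 0.576  -0.1285  0.12  ] [-0.004, 0.0047, 0.093] [-0.0014, 0.0004, -0.0009]
```

View pics/scene1.png

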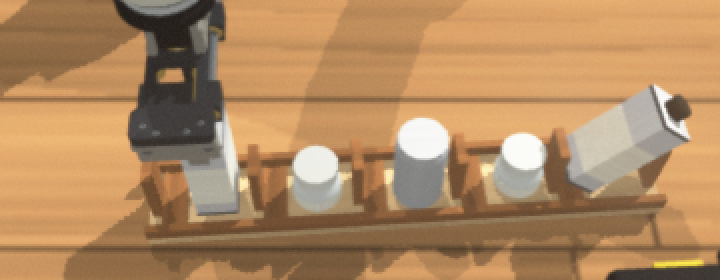

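The scene crop shows the tin hanging upright in its bay. Its +y face is at 22.3 mm at every height, so there is no tilt. I'll lower it slowly until it touches the floor.

```bash
python3 -m handwheel '[[[0,0,0.03],[0,0,0]],[[0,0,0.06],[0,0,0]],[[0,0,0.075],[0,0,0]],[[0,0,0.083],[0,0,0]],[[0,0,0.083],[0,0,0]]]'; python3 -m handwheel '[[[0,0,0.004],[0,0,0]],[[0,0,0.007],[0,0,0]],[[0,0,0.01],[0,0,0]],[[0,0,0.01],[0,0,0]]]'
```

```text
clock: 6.45
ee_pos: [0.5754, -0.1286, 0.1218]
tool_rot: [-3.138, -0.0, 1.635]
ft_force: [0.5, -0.5, -2.8]
finger_gap: 0.0497
clock: 6.95
ee_pos: [0.5758, -0.1285, 0.1209]
tool_rot: [-3.138, 0.001, 1.635]
ft_force: [-1.4, 0.7, 5.7]
finger_gap: 0.0495
```

Force went from −2.8 N to +5.7 N, so the tin is on the floor. I'll release gently and rise.

```bash
python3 -m handwheel '[[[0,0,0],[0,0,0]],[[0,0,0],[0,0,0]],[[0,0,0],[0,0,0]],[[0,0,0],[0,0,0]]]' 85; python3 -m handwheel '[[[0,0,-0.15],[0,0,0]],[[0,0,-0.4],[0,0,0]],[[0,0,-0.7],[0,0,0]],[[0,0,-0.8],[0,0,0]],[[0,0,-0.8],[0,0,0]]]' 100
python3 - <<'E'
from h import *
s=get_state(); print(s["joint_pos"].round(2))
c="scene"; im,d=imaging.read_camera(c); P=cloud(d,imaging.camera_info(c))
L=RR.inv().apply((P-TIN["n"]).reshape(-1,3)).reshape(P.shape)*1000
m=(abs(L[...,0])<24)&(abs(L[...,1])<32)&(L[...,2]>-35)
for zz in (-30,-15,0,15,30,45,60,75):
    k=m&(abs(L[...,2]-zz)<6); print(zz,k.sum(),np.percentile(L[k],[2,50,98],axis=0)[:,1].round(1) if k.any() else "")
p,q=pose("p",40,150); print(p.round(4),*[x.tolist() for x in rows(s,p,q)])
E
```

```text
clock: 7.45
ee_pos: [0.5755, -0.1286, 0.1198]
tool_rot: [-3.138, -0.0, 1.635]
ft_force: [0.4, -0.4, -0.3]
finger_gap: 0.0778
clock: 8.07
ee_pos: [0.5765, -0.1288, 0.2807]
tool_rot: [-3.14, 0.001, 1.634]
ft_force: [0.6, 0.1, -1.2]
finger_gap: 0.0922
[ 0.85  0.48 -0.93  1.64  0.41  1.23 -0.11]
-30 16 [21.3 21.5 21.8]
-15 13 [ 0.6 21.4 21.7]
0 15 [-10.9  21.6  22. ]
15 16 [-9.6 21.5 21.9]
30 22 [-10.1  21.2  21.8]
45 20 [-11.7  21.2  21.6]
60 351 [-18.3   4.7  21.8]
75 128 [-8.7  1.1 12. ]
[0.5344 0.3742 0.1857] [2.5236, -0.0488, 0.4721] [-0.0011, -0.2218, -0.0011]
```

```bash
python3 -m handwheel '[[[0.25,0,0],[0,0,0]],[[0.5,0,0],[0,0,0]],[[0.75,0,0],[0,0,0]],[[1,0,0],[0,0,0]]]'; python3 -m handwheel '[[[0.25,-0.01,0],[0,-0.04,0]],[[0.5,-0.02,0],[0,-0.09,0]],[[0.75,-0.03,0],[0,-0.14,0]],[[1,-0.04,0],[0,-0.19,0]],[[1,-0.04,0],[0,-0.222,0]],[[1,-0.04,0],[0,-0.222,0]]]'
python3 - <<'E'
from h import *
s=get_state(); print(s["joint_pos"].round(2))
p,q=pose("p",40,150); print(p.round(4),*[x.tolist() for x in rows(s,p,q)])
E
```

```text
clock: 8.62
ee_pos: [0.5619, 0.0718, 0.2773]
tool_rot: [-3.134, 0.0, 1.634]
ft_force: [0.0, 0.1, -0.2]
finger_gap: 0.0922
clock: 9.38
ee_pos: [0.5407, 0.2719, 0.2757]
tool_rot: [-3.129, 0.701, 1.648]
ft_force: [0.3, -0.6, 0.1]
finger_gap: 0.0917
[-0.36  0.71 -0.7   1.4   0.81  1.81 -1.06]
[0.5344 0.3742 0.1857] [0.6818, 0.0086, 0.0133] [-0.0021, 0.0008, 0.0023]
```

Joint 6 is near its limit at 40° tool tilt here, so I'll grasp this tin with the tool tilted only 20°. It will end at −20° when the tin is upright.

```bash
cat >> h.py <<'E'
def pose2(t,deg,back,delta,dz=0,dy=0,g=42):
    "tin leaning deg, tool tilt deg-delta; grasp point g up tin axis, TCP 'back' mm behind it along tool"
    q=RR*R.from_euler("x",-deg,degrees=True); w=RR*R.from_euler("x",-(deg-delta),degrees=True)
    return TIN[t]+RR.apply([0,dy/1000,dz/1000])+q.apply([0,0,g/1000])+w.apply([0,0,back/1000]), w*B
E
python3 - <<'E'
from h import *
s=get_state()
p,q=pose2("p",40,108,20); print(p.round(4),*[x.tolist() for x in rows(s,p,q)])
E
```

```text
[0.5367 0.3418 0.2045] [0.4972, 0.0075, 0.0463] [-0.0025, 0.1119, 0.0019]
```

```bash
python3 -m handwheel '[[[0.1,0,0],[0,0.05,0]],[[0.25,0,0],[0,0.1,0]],[[0.4,0.004,0.03],[-0.002,0.112,0]],[[0.497,0.0075,0.046],[-0.0025,0.112,0.002]],[[0.497,0.0075,0.046],[-0.0025,0.112,0.002]],[[0.497,0.0075,0.046],[-0.0025,0.112,0.002]]]'
python3 - <<'E'
from h import *
s=get_state(); print(s["joint_pos"].round(2))
im,d=imaging.read_camera("wrist"); P=cloud(d,imaging.camera_info("wrist")); cv2.imwrite("pics/w2.png",im[...,::-1])
for r in imaging.silhouettes("wrist","tin_a"):
    m=r["region"]&(d>0); Q=P[m]; L=RR.inv().apply(Q-TIN["p"]); L=R.from_euler("x",40,degrees=True).apply(L)*1000
    print(r["score"],r["bbox"],m.sum(),np.percentile(L,[2,50,98],axis=0).round(1).tolist())
p,q=pose2("p",40,6,20); print(p.round(4),*[x.tolist() for x in rows(s,p,q)])
E
```

```text
clock: 10.12
ee_pos: [0.5394, 0.3401, 0.2093]
tool_rot: [3.135, 0.346, 1.631]
ft_force: [0.2, -0.7, -0.1]
finger_gap: 0.0918
[-0.25  0.72 -0.79  1.46  0.7   1.49 -1.11]
0.89 [286.1, 167.1, 349.2, 221.1] 3662 [[-26.4, -19.0, 22.2], [-1.8, -0.6, 61.4], [22.2, 20.8, 76.1]]
0.63 [335.7, 368.5, 345.4, 399.9] 188 [[21.2, -294.0, -288.4], [27.1, -280.0, -268.5], [32.5, -262.8, -251.2]]
[0.539  0.307  0.1086] [0.0151, -0.0153, 0.5295] [0.0012, -0.001, -0.0024]
```

View pics/w2.png

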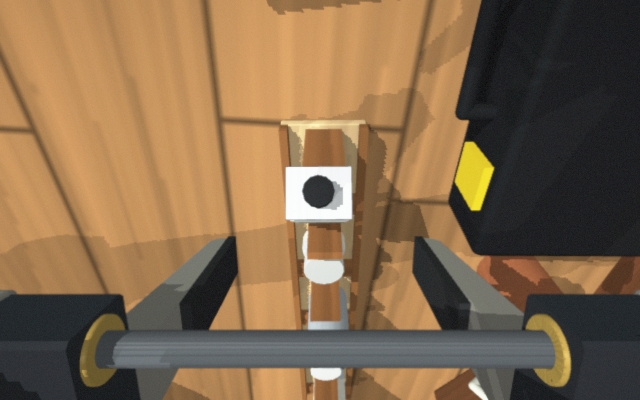

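The wrist view shows the cap end of the second tin at (319,194), centred and about 2 mm off in x, as predicted. The black case is close by on the right, so I'll check its height first.

```bash
python3 - <<'E'
from h import *
P=np.load("topP.npy").reshape(-1,3)
m=(P[:,0]>.6)&(P[:,0]<.68)&(P[:,1]>.1)&(P[:,1]<.5)&(P[:,2]>.03)
print(m.sum(),P[m].min(0),P[m].max(0), P[m&(P[:,2]>.1)].min(0) if (m&(P[:,2]>.1)).any() else "")
E
```

```text
853 [0.64756967 0.27965715 0.03006616] [0.67999851 0.49988395 0.0952267 ]
```

Only 95 mm high, beginning at x = 0.648, so it's clear of the gripper. Descend and grip.

```bash
python3 -m handwheel '[[[0.005,-0.02,0.15],[0,0,0]],[[0.01,-0.025,0.32],[0,0,-0.002]],[[0.015,-0.025,0.45],[0.001,-0.001,-0.002]],[[0.015,-0.025,0.52],[0.001,-0.001,-0.002]],[[0.015,-0.025,0.52],[0.001,-0.001,-0.002]]]' && python3 -m handwheel '[[[0,0,0],[0,0,0]],[[0,0,0],[0,0,0]],[[0,0,0],[0,0,0]],[[0,0,0],[0,0,0]],[[0,0,0],[0,0,0]],[[0,0,0],[0,0,0]]]' 0 30
python3 - <<'E'
from h import *
s=get_state(); print(s["joint_pos"].round(2))
TIN["p"]=TIN["p"]+RR.apply([-.002,0,0])
for a in [(40,6,20),(40,6,20,20),(30,6,20,20),(20,6,20,20),(10,6,20,20),(0,6,20,20)]:
    p,q=pose2("p",*a); print(p.round(4),*[x.tolist() for x in rows(s,p,q)])
E
```

```text
clock: 10.85
ee_pos: [0.5369, 0.3073, 0.1096]
tool_rot: [3.142, 0.349, 1.638]
ft_force: [0.4, 0.1, 0.0]
finger_gap: 0.0922
clock: 11.6
ee_pos: [0.5369, 0.3078, 0.1103]
tool_rot: [3.14, 0.349, 1.638]
ft_force: [-0.0, -0.2, 1.6]
finger_gap: 0.0498
[-0.22  0.79 -0.75  1.59  0.78  1.32 -1.16]
[0.537  0.3068 0.1086] [-0.0015, 0.0002, 0.0095] [0.0003, -0.0001, -0.0003]
[0.537  0.3068 0.1286] [-0.0357, 0.0003, -0.0845] [0.0003, -0.0001, -0.0003]
[0.5375 0.2999 0.1331] [-0.0762, 0.0004, -0.0935] [0.0003, 0.0554, -0.0003]
[0.538  0.2922 0.1363] [-0.1178, 0.0004, -0.0953] [0.0003, 0.111, -0.0003]
[0.5386 0.2841 0.1381] [-0.159, 0.0005, -0.09] [0.0004, 0.1665, -0.0002]
[0.5391 0.2758 0.1384] [-0.1986, 0.0005, -0.0775] [0.0004, 0.2221, -0.0002]
```

```bash
python3 -m handwheel '[[[-0.018,0,-0.045],[0,0,0]],[[-0.035,0,-0.09],[0,0,0]],[[-0.062,0,-0.1],[0,0.036,0]],[[-0.09,0,-0.1],[0,0.074,0]],[[-0.118,0,-0.1],[0,0.111,0]],[[-0.145,0,-0.097],[0,0.148,0]],[[-0.172,0,-0.09],[0,0.185,0]],[[-0.199,0,-0.082],[0,0.222,0]],[[-0.199,0,-0.082],[0,0.222,0]],[[-0.199,0,-0.082],[0,0.222,0]]]'
python3 - <<'E'
from h import *
s=get_state(); print(s["joint_pos"].round(2))
for c in ["scene","top"]:
    im,d=imaging.read_camera(c); P=cloud(d,imaging.camera_info(c)); cv2.imwrite(f"pics/{c}2.png",im[...,::-1][130:270,140:500].repeat(2,0).repeat(2,1))
    L=RR.inv().apply((P-TIN["p"]).reshape(-1,3)).reshape(P.shape)*1000
    m=(abs(L[...,0])<24)&(abs(L[...,1])<32)&(L[...,2]<60)&(L[...,2]>-35)
    for zz in (-30,-15,0,15,30,45):
        k=m&(abs(L[...,2]-zz)<6); print(c,zz,k.sum(),np.percentile(L[k],[2,50,98],axis=0)[:,1].round(1) if k.any() else "")
u=toolR(s).inv().apply([0,0,-1]); print("down in tool",u.round(3), "tilt now",s["tool_rot"])
E
```

```text
clock: 12.85
ee_pos: [0.5388, 0.2766, 0.1397]
tool_rot: [3.14, -0.347, 1.64]
ft_force: [-0.1, 0.6, -3.3]
finger_gap: 0.0496
[ 0.42  0.77 -1.1   1.83  0.5   0.8  -0.74]
scene -30 92 [-18.9 -14.1  20.8]
scene -15 93 [-19.2 -17.4  18.9]
scene 0 102 [-19.2 -14.1  20.8]
scene 15 117 [-19.3 -14.6  20.6]
scene 30 119 [-19.4 -14.3  21.3]
scene 45 97 [-19.2  -7.3  20.9]
top -30 15 [-19.7 -19.  -18.5]
top -15 0 
top 0 0 
top 15 0 
top 30 0 
top 45 0 
down in tool [-0.34  -0.001  0.94 ] tilt now [ 3.1401864  -0.34723605  1.63950694]
```

View pics/scene2.png

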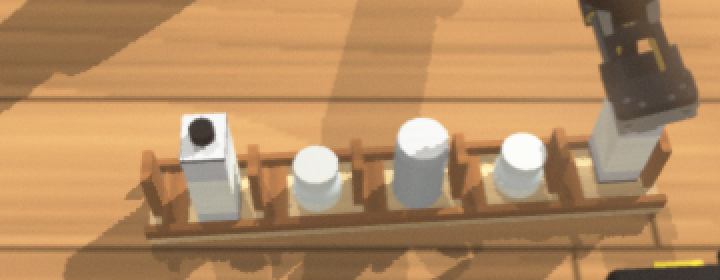

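The crop shows the first tin standing square. The second hangs upright in its bay, with its −y face at −19 mm at all heights. I'll lower it until it touches.

```bash
python3 -m handwheel '[[[-0.01,0,0.028],[0,0,0]],[[-0.02,0,0.056],[0,0,0]],[[-0.025,0,0.07],[0,0,0]],[[-0.028,0,0.078],[0,0,0]],[[-0.028,0,0.078],[0,0,0]]]'; python3 -m handwheel '[[[-0.001,0,0.004],[0,0,0]],[[-0.002,0,0.007],[0,0,0]],[[-0.003,0,0.009],[0,0,0]],[[-0.003,0,0.009],[0,0,0]]]'
```

```text
clock: 13.58
ee_pos: [0.539, 0.276, 0.1225]
tool_rot: [3.141, -0.349, 1.638]
ft_force: [0.5, -0.2, -3.0]
finger_gap: 0.0498
clock: 14.08
ee_pos: [0.5391, 0.2764, 0.1212]
tool_rot: [3.14, -0.349, 1.639]
ft_force: [-0.1, -1.0, 1.1]
finger_gap: 0.0498
```

```bash
python3 -m handwheel '[[[0,0,0.002],[0,0,0]],[[0,0,0.002],[0,0,0]]]'; python3 -m handwheel '[[[0,0,0],[0,0,0]],[[0,0,0],[0,0,0]],[[0,0,0],[0,0,0]],[[0,0,0],[0,0,0]]]' 85; python3 -m handwheel '[[[0,0,-0.15],[0,0,0]],[[0,0,-0.4],[0,0,0]],[[0,0,-0.7],[0,0,0]],[[0,0,-0.9],[0,0,0]],[[0,0,-0.9],[0,0,0]],[[0,0,-0.9],[0,0,0]]]' 100
python3 - <<'E'
from h import *
s=get_state(); print(s["joint_pos"].round(2))
for c in ["scene","top"]:
  im,d=imaging.read_camera(c); P=cloud(d,imaging.camera_info(c)); cv2.imwrite(f"pics/{c}3.png",im[...,::-1][130:270,140:500].repeat(2,0).repeat(2,1))
  for t in "np":
    L=RR.inv().apply((P-TIN[t]).reshape(-1,3)).reshape(P.shape)*1000
    b=(abs(L[...,0])<40)&(abs(L[...,1])<32)
    top=b&(L[...,2]>57)&(L[...,2]<65)
    print(c,t,top.sum(),"top",np.percentile(L[top],[2,50,98],axis=0).round(1).tolist(),"rect",cv2.minAreaRect(L[top][:,:2].astype(np.float32)))
    for zz in (-30,0,30,50):
        k=b&(abs(L[...,0])<22)&(abs(L[...,2]-zz)<6); print(zz,k.sum(),np.percentile(L[k][:,1],[2,50,98]).round(1) if k.any() else "")
  q=P.reshape(-1,3); 
  for n,z,x,y in [("can",.107,.562,.075),("jar",.067,.566,-.028),("jar",.067,.5505,.1805)]:
    k=(abs(q[:,2]-z)<.005)&(np.hypot(q[:,0]-x,q[:,1]-y)<.035); print(c,n,k.sum(),q[k].mean(0).round(4))
E
```

```text
clock: 14.32
ee_pos: [0.5392, 0.2767, 0.1212]
tool_rot: [3.14, -0.349, 1.639]
ft_force: [-1.4, -0.9, 5.8]
finger_gap: 0.0498
clock: 14.82
ee_pos: [0.539, 0.2762, 0.1202]
tool_rot: [3.141, -0.349, 1.638]
ft_force: [-0.1, -0.6, -0.1]
finger_gap: 0.0782
clock: 15.58
ee_pos: [0.5425, 0.2145, 0.2885]
tool_rot: [-3.141, -0.348, 1.638]
ft_force: [-0.4, -1.1, -0.2]
finger_gap: 0.0921
[ 0.66  0.63 -1.3   1.72  0.33  1.08 -0.6 ]
scene n 393 top [[-24.3, -18.6, 57.8], [10.0, 3.2, 60.2], [26.4, 21.1, 63.4]] rect ((0.7360401153564453, 1.1730690002441406), (40.96136474609375, 52.43021011352539), 88.6908187866211)
-30 17 [21.4 21.6 21.7]
0 11 [21.4 21.5 22. ]
30 14 [21.1 21.3 21.6]
50 17 [20.9 21.3 21.7]
scene p 365 top [[-26.2, -19.3, 57.5], [7.5, -4.6, 60.2], [24.1, 21.9, 63.6]] rect ((-0.7360324859619141, 1.6139888763427734), (43.28486251831055, 52.3875617980957), 88.53435516357422)
-30 44 [-19.6 -18.9 -18. ]
0 41 [-19.7 -18.7  -9.4]
30 53 [-19.6 -18.3  -7.3]
50 51 [-19.6 -18.3   4.9]
scene can 419 [0.5618 0.0763 0.1059]
scene jar 352 [ 0.5661 -0.027   0.0658]
scene jar 353 [0.5507 0.1826 0.0659]Traceback (most recent call last):
  File "<stdin>", line 9, in <module>
    return _quantile_unchecked(
        a, q, axis, out, overwrite_input, method, keepdims, weights)
    return _ureduce(a,
                    func=_quantile_ureduce_func,
    ...<5 lines>...
                    overwrite_input=overwrite_input,
                    method=method)
    r = func(a, **kwargs)
    result = _quantile(arr,
                       quantiles=q,
    ...<2 lines>...
                       out=out,
                       weights=wgt)
    slices_having_nans = np.isnan(arr[-1, ...])
                                  ~~~^^^^^^^^^
IndexError: index -1 is out of bounds for axis 0 with size 0
```

View pics/scene3.png

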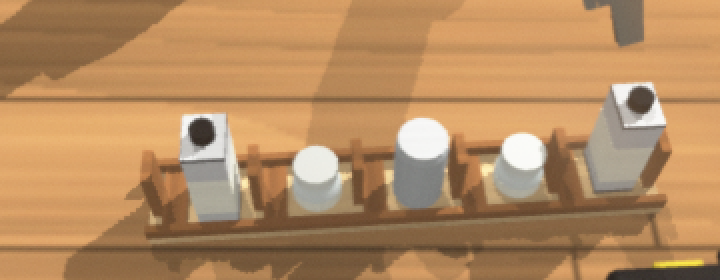

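Both tins stand square on their bay floors. Each top face is at about z = 131 mm, which puts the origins at about 71–72 mm, and tilt is under 0.01 rad. The can and jars are unmoved and the gripper is clear. The top view failed only because the arm blocks it. I'll hand in.

```bash
python3 -m handwheel '[[[0,0,-0.1],[0,0,0]],[[0,0,-0.1],[0,0,0]],[[0,0,-0.1],[0,0,0]]]'; python3 -c "
from bench import job; print(job.finish_job())"
```

```text
clock: 16.05
ee_pos: [0.5434, 0.208, 0.3083]
tool_rot: [3.14, -0.349, 1.638]
ft_force: [0.1, -0.0, 0.6]
finger_gap: 0.0921
the job is handed in; nothing more can be done
None
```

Both leaning tins (end bays, y = −204 and +204) are upright again, and the job was handed in at about 16 s. I gripped each across its 50 mm width, lifted it about 20 mm, turned it 40° upright, lowered it until the wrist force showed contact (about 4–9 N), and let go.

**Last checks (scene camera depth):**
- **Tins:** side faces were vertical to about 0.01 rad and square with the rack to about 0.03 rad. Origins were about 71–72 mm above the rack's underside and within a few mm of where they started.
- **Can and jars:** unmoved to within about 2 mm.
- **Gripper:** open and clear of everything.

The same check from the top camera did not work because the arm blocked its view, so these figures come from the scene camera alone. For the second tin I used a 20° tool tilt, because joint 6 was close to its limit at 40°.

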